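# Set the guarded air dial on the reed-testing box

## Robot

A 7-joint arm with a two-finger parallel gripper is mounted at the origin on the work surface. World frame = base frame: x ahead of the robot, y to its left, z up, the work surface at z = 0. Lengths are in m, angles in rad, forces in N, time in s.
With the tool pointing down it reaches from about 0.425 to 0.875 m from the base axis. Payload 8.4 kg.
Tool frame: the origin (TCP) lies midway between the tips of the shut fingers; the grasp point (between the pads) lies pinch_z behind it (pinch_z is the distance from the TCP to the grasp point, in m); z points along the fingers, y is the direction in which the jaws open and shut (so a half turn about z gives the same grasp; the last joint's range is limited). The gripper opens to 87 mm and grips with 3 to 60 N. Pads are 19 mm wide; open, the fingers measure 117 mm over their backs; the gripper's body (75 mm by 190 mm) begins 51 mm behind the grasp point.
Start: joints at [1.02, 0.333, 0.04, 1.465, -0.013, 1.343, -0.059], TCP at [0.284, -0.585, 0.223] pointing down, gripper open.
Joint ranges: [-2.58, 2.58], [-0.38, 2.09], [-1.3, 1.39], [0.25, 2.4], [-1.5, 4.64], [0.08, 2.09], [-2.65, 2.65]. Speed limits (rad/s): [2.22, 2.22, 2.79, 2.79, 3.14, 3.14, 3.14].

## Interface

Orientations are given as a rotation vector (axis times angle).
In Python, from workcell import sense, snapshot, camera_params, finish_job, pinch_z gives the robot as it stands.
- The arm moves only by the tool servo_tool, never from a script. Its argument "motion" is a list of rows, each an object of numbers: "ax", "ay", "az": the turn, a rotation vector about the tool's x, y, z in degrees; "tx", "ty", "tz": the shift along the tool's x, y, z in cm; "jaw": the finger opening in cm, from 0 to 8.7. A call has 1 to 5 rows; each row is the pose to reach, as a shift and turn from the pose commanded when the call began, along the tool's axes at that moment; what a row does not reach only later rows make up. A row lasts 1/10 s, in which the tool goes at most 50 mm and 8.59 degrees, less where a joint would pass 70% of its speed; a pose out of reach is approached as far as the arm can. A call with a gripper value outside its range is refused whole. The fingers move at their own pace and stop on an object; the grip force is fixed at half the most. Time passes only in rows, so rows that repeat a pose let the fingers close. It gives the time, the measured TCP pose, the force and the opening at its end, in the units of the state.
- sense(): the state, without advancing time (a new reading comes with each control period).
- snapshot(name): name is "side" or "top" or "wrist"; returns the picture (384x512x3 uint8, blue, green, red); there is no depth.
- camera_params(name): a dict with "K" (3x3 intrinsics, pixels), "k1" (the pictures are not rectified: a ray, as slopes to the right and down, at radius r is drawn at 1 + k1 r^2 times it, then the intrinsics apply), "R" (3x3) and "t" (3): a world point X has camera coordinates R X + t. Camera axes: x right, y down, z forward; pixel columns grow to the right and rows downward; lengths in m; the calibration is good to about 2 mm. A picture is of the moment at which its call begins: read the wrist's pose just before it. camera_params takes no time and is no camera call; for the wrist camera it gives the pose at the moment of the call.
- finish_job(): hands the job in, once; it reports no verdict.
The state is a dict: "clock": time; "joints": joint angles; "joint_velocities": joint speeds; "joint_efforts": joint torques, N m; "tool_pos": TCP position; "tool_rot": TCP orientation; "contact_force": force on the tool from outside, world axes, zero at the start; "moment": the same for the moment, N m; "grip_width": finger opening in m.
Only numpy, scipy, OpenCV 4.12 (cv2) and the standard library are available. Lean on these libraries where they do the work, as an engineer would, in place of code of your own. Each camera call takes 0.05 s, during which the arm holds its last target. There are 200 camera calls.

## Task

Two red air boxes for testing harmonium reeds stand on the bench; one has a hinged wooden cover over its dial. Lift that cover by its round pull and swing it right back until it stays propped open, then turn the dial beneath it clockwise until its pointer lines up with the brass mark on the panel. Leave the dial of the other, uncovered box as it is set, and let go of everything at the end.

Things in the scene. Friction and masses are not known exactly. Their poses are not given: they have to be found in the camera images.
- guarded_box: Red lacquered box with a pale plywood top panel, fixed to the bench, the one with the flip cover; its front is its own -x. Origin on the bench under the dial's axis; walls from x = -80 to +74 mm, y = -75 to +75 mm; panel at z = 60 mm. Brass mark (6 x 18 mm, on a small black plate) on the panel, 37 to 55 mm from the dial's axis towards +y. Cover's hinge line along y at x = +70, z = 60 mm (far top edge).
- cover (a joint): Hinge of the red wooden hood (130 x 120 x 54 mm high, open below, 0.25 kg) over the dial. 0 rad = shut; grows as the front rises and swings over, away from the robot, to a stop at 2.3, where it leans on brass rests behind the box. Free hinge, slight drag: let go below about 1.1 rad it falls shut; beyond 1.2 it falls open in about a second and stays.
- cover_pull (a point): Centre of the cover's steel ball pull, 20 mm in diameter, on an 8 mm stem, 36 mm out from the middle of the hood's front face. Shut, it is at x = -96, y = 0, z = 87 mm in the box's frame; it swings round the hinge line at a radius of 168 mm. Pinched from above across y, it turns between the fingers as the cover swings.
- guarded_dial (a joint): Dial under the cover: black bar 46 x 12 mm, upright sides 6 to 36 mm above the panel, on a 52 mm round skirt 6 mm high; its pointed end has a pale line. Value in rad, clockwise from above: 0 = points to the box's -x (front), 1.57 = to its +y, at the brass mark. Starts at 0.15 to 0.65, stops at 0 and 2.6; light friction (0.04 N m), stays where left.
- open_dial_pointer (a point): Top of the pointed end of the bystander dial, 27 mm from that dial's axis and 96 mm above the bench, on the second, otherwise identical box, which has no cover (left or right of the first). Not to be turned.

How it is judged:
On the way, in this order (a step that is already met when the one before it is completed fails the run):
1. the cover is propped open: swung right back to its rests (value of joint cover above 2 rad), for 0.2 s.
2. the pointer of the guarded dial lines up with the brass mark (value of joint cover above 2 rad and value of joint guarded_dial between 1.31 and 1.83 rad), for 0.2 s.
At the end, for the whole second after the job is handed in: The cover stays propped open (hinge above 2.0 rad, its stop being 2.3) and the guarded dial's pointer is within 15 degrees of the brass mark (1.31 to 1.83 rad) (all of step 2); the robot touches nothing.
It fails at once if the dial of the uncovered box is turned (its pointer moves more than 10 mm) (distance of open_dial_pointer from where it was at the start of the episode above 0.01 m).
It also fails if it takes over 56 s, if anything falls off the work surface, if the arm or the gripper's body presses on something with over 40 N, if the wrist force passes 120 N, or if a joint passes its speed limit or range.

## Working session

There is one attempt and no reset: what is moved stays moved. The work goes in short steps, Python scripts to look and compute and a tool call to move; the robot and the scene stay as the last step left them, time stands still between calls to the robot, and variables do not carry over. Pictures are saved under pics/ and viewed, about 8 in all and at most 12, crops included, and the job is handed in when it is done.

Besides the shell and the picture viewer there is one more tool, called after "Call:" as name([rows], argument=value, ...), one row to a line, values as JSON. servo_tool: Moves the arm, as the interface text tells. Its arguments: {"type":"object","properties":{"motion":{"type":"array","items":{"type":"object","properties":{"ax":{"type":"number"},"ay":{"type":"number"},"az":{"type":"number"},"tx":{"type":"number"},"ty":{"type":"number"},"tz":{"type":"number"},"jaw":{"type":"number"}}}}},"required":["motion"]}

```bash
mkdir -p pics; python3 - <<'E'
from workcell import *
import cv2,numpy as np
print(pinch_z, sense())
for n in("top","side"):
    i=snapshot(n); cv2.imwrite(f"pics/{n}0.png",i)
    print(n,camera_params(n))
E
```

```text
0.0187 {'clock': 0.0, 'joints': array([ 1.0197789 ,  0.33392961,  0.03986714,  1.46628431, -0.01338834,
        1.34326298, -0.05849905]), 'joint_velocities': array([-7.99871539e-04,  9.46605509e-06, -2.69756353e-04, -2.66584525e-03,
       -7.08126909e-04,  4.08036601e-04, -1.92351041e-03]), 'joint_efforts': array([-1.78760773e-03, -6.56356573e+01,  1.33381248e+00, -4.03801310e+01,
       -5.98977366e-02,  4.47678182e-02,  1.45843342e-04]), 'tool_pos': array([ 0.28356185, -0.58437155,  0.2216407 ]), 'tool_rot': array([-3.06026351e+00, -7.03334028e-01,  7.51085203e-04]), 'contact_force': array([-0.20816492,  0.44941217,  0.66542823]), 'moment': array([-0.04318731, -0.02612874,  0.00856333]), 'grip_width': 0.08741209247551508}
top {'K': array([[376.33621352,   0.        , 258.50103159],
       [  0.        , 376.33621352, 196.13383785],
       [  0.        ,   0.        ,   1.        ]]), 'k1': -0.08017603990344717, 'R': array([[ 0.02912628, -0.99890512, -0.03660905],
       [-0.99039415, -0.02388671, -0.13619418],
       [ 0.13517059,  0.04022422, -0.99000552]]), 't': array([-0.00832686,  0.53570462,  0.74107538])}
side {'K': array([[457.66954342,   0.        , 256.42227352],
       [  0.        , 457.66954342, 186.13270339],
       [  0.        ,   0.        ,   1.        ]]), 'k1': -0.09672263821088783, 'R': array([[-0.77110694, -0.63640872, -0.01944288],
       [-0.41953283,  0.53082478, -0.73635403],
       [ 0.47894289, -0.55965077, -0.67631703]]), 't': array([0.39816042, 0.29608631, 0.7847726 ])}
```

View pics/top0.png

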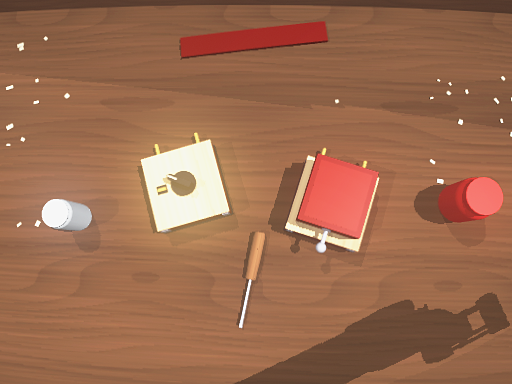

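View pics/side0.png

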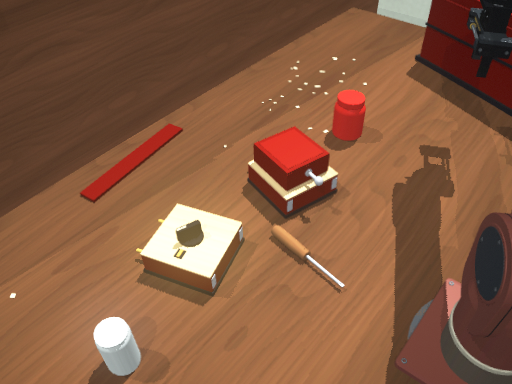

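The top view shows the guarded box at right, with its hood around (338,196) and its ball at (321,247). The open box is at left around (185,187). In the side view the ball is at about (318,181).

```bash
cat > h.py <<'E'
from workcell import *
import cv2,numpy as np
from scipy.spatial.transform import Rotation as Ro
def ray(c,uv):
    d=np.array([c["k1"],0,0,0,0.])
    p=cv2.undistortPoints(np.array([[uv]],float),c["K"],d)[0,0]
    return -c["R"].T@c["t"], c["R"].T@np.array([p[0],p[1],1])
def onz(c,uv,z):
    o,v=ray(c,uv); return o+v*(z-o[2])/v[2]
def tool(dx):  # world vector -> tool axes, cm
    return Ro.from_rotvec(sense()["tool_rot"]).inv().apply(dx)*100
E
python3 - <<'E'
from h import *
i=cv2.imread("pics/top0.png");c=camera_params("top")
h=cv2.cvtColor(i,cv2.COLOR_BGR2HSV)
m=((h[...,2]>140)&(h[...,1]>215)&((h[...,0]<6)|(h[...,0]>174))).astype(np.uint8)
m[:,:270]=0;m[:,420:]=0
k=max(cv2.findContours(m,0,1)[0],key=cv2.contourArea)
b=cv2.boxPoints(cv2.minAreaRect(k));print(b)
P=np.array([onz(c,p,.114) for p in b]);print(P.round(4),P.mean(0))
for a in range(4):
    e=P[(a+1)%4]-P[a];print(np.linalg.norm(e),np.degrees(np.arctan2(e[1],e[0])))
print("ball",onz(c,(321,247),.087))
cs=camera_params("side");o1,v1=ray(c,(321,247));o2,v2=ray(cs,(318,181))
s=np.linalg.lstsq(np.c_[v1,-v2],o2-o1,rcond=None)[0];print(o1+s[0]*v1,o2+s[1]*v2)
E
```

```text
Traceback (most recent call last):
ValueError: max() iterable argument is empty
```

```bash
python3 - <<'E'
from h import *
i=cv2.imread("pics/top0.png");c=camera_params("top")
h=cv2.cvtColor(i,cv2.COLOR_BGR2HSV);print(h[196,338],h[240,330],h[245,345],h[200,292])
t=h[196,338].astype(int)
m=((abs(h[...,2]-t[2])<25)&(h[...,1]>t[1]-30)&((h[...,0]<6)|(h[...,0]>174))).astype(np.uint8)
m[:,:270]=0;m[:,420:]=0
k=max(cv2.findContours(m,0,1)[0],key=cv2.contourArea)
b=cv2.boxPoints(cv2.minAreaRect(k));print(b)
P=np.array([onz(c,p,.114) for p in b]);print(P.round(4),P.mean(0))
for a in range(4):
    e=P[(a+1)%4]-P[a];print(np.linalg.norm(e),np.degrees(np.arctan2(e[1],e[0])))
print("ball",onz(c,(321,247),.087))
cs=camera_params("side");o1,v1=ray(c,(321,247));o2,v2=ray(cs,(318,181))
s=np.linalg.lstsq(np.c_[v1,-v2],o2-o1,rcond=None)[0];print(o1+s[0]*v1,o2+s[1]*v2)
E
```

```text
[  2 155 243] [ 27  39 247] [ 27  39 248] [  9 114 107]
[[297.34164 218.10677]
 [317.64413 153.13878]
 [379.3096  172.40926]
 [359.0071  237.37724]]
[[ 0.4861 -0.0698  0.114 ]
 [ 0.6095 -0.1062  0.114 ]
 [ 0.5753 -0.2217  0.114 ]
 [ 0.4536 -0.1829  0.114 ]] [ 0.53114942 -0.14516777  0.114     ]
0.12864497397164965 -16.426806367351965
0.12046779809738618 -106.48307144746343
0.12773536169329675 162.31299704008896
0.11766135371466413 73.97357470906262
ball [ 0.43464598 -0.1171606   0.087     ]
[ 0.43465667 -0.11740498  0.08508568] [ 0.43558131 -0.11679052  0.0850124 ]
```

Call:
servo_tool([
  {"tx": 34,"ty": -35.4,"az": -137},
  {"tx": 34,"ty": -35.4,"az": -137},
  {"tx": 34,"ty": -35.4,"az": -137},
  {"tx": 34,"ty": -35.4,"az": -137},
  {"tx": 34,"ty": -35.4,"az": -137},
])

```text
validation failed for argument at $.mo...
```

```bash
cat >> h.py <<'E'
def goto(p,bearing):
    s=sense();R=Ro.from_rotvec(s["tool_rot"]);M=R.as_matrix()
    b=np.radians(bearing);x=[np.cos(b),np.sin(b),0]
    G=np.c_[x,np.cross([0,0,-1],x),[0,0,-1]]
    print("t cm",(R.inv().apply(np.array(p)-s["tool_pos"])*100).round(2),
     "a deg",np.degrees((R.inv()*Ro.from_matrix(G)).as_rotvec()).round(1),
     "pos",s["tool_pos"].round(4),"j",s["joints"].round(2),"t",s["clock"])
E
python3 -c "
from h import *
goto([.435,-.117,.17],163.5)"
```

```text
t cm [ 34.03 -35.44   5.22] a deg [-0.000e+00 -1.000e-01 -1.376e+02] pos [ 0.2836 -0.5844  0.2218] j [ 1.02  0.33  0.04  1.47 -0.01  1.34 -0.06] t 0.1
```

Call:
servo_tool([
  {"tx": 3.4,"ty": -3.5,"tz": 0,"ax": 0,"ay": 0,"az": -8.5,"jaw": 8.7},
  {"tx": 6.8,"ty": -7,"tz": 0,"ax": 0,"ay": 0,"az": -17,"jaw": 8.7},
  {"tx": 10.2,"ty": -10.5,"tz": 0,"ax": 0,"ay": 0,"az": -25.5,"jaw": 8.7},
  {"tx": 13.6,"ty": -14,"tz": 0,"ax": 0,"ay": 0,"az": -34,"jaw": 8.7},
  {"tx": 17,"ty": -17.5,"tz": 0,"ax": 0,"ay": 0,"az": -42.5,"jaw": 8.7},
])

```text
clock: 0.6
tool_pos: [0.3604, -0.3511, 0.2223]
tool_rot: [-2.593, -1.773, 0.0]
contact_force: [0.6, -0.4, 0.1]
grip_width: 0.0869
```

```bash
python3 -c "
from h import *
goto([.435,-.117,.17],163.5)"
```

```text
t cm [24.52 -1.54  5.23] a deg [ -0.   -0.  -94.8] pos [ 0.3604 -0.3511  0.2223] j [ 0.86  0.05 -0.18  1.81  0.01  1.29  0.31] t 0.6
```

Call:
servo_tool([
  {"tx": 24.5,"ty": -1.5,"az": -43},
  {"tx": 24.5,"ty": -1.5,"az": -43},
  {"tx": 24.5,"ty": -1.5,"az": -43},
  {"tx": 24.5,"ty": -1.5,"az": -43},
  {"tx": 24.5,"ty": -1.5,"az": -43},
])

```text
validation failed for argument at $.mo...
```

```bash
python3 -c "
from h import *
goto([.435,-.117,.17],163.5)"
```

```text
t cm [24.52 -1.54  5.23] a deg [ -0.   -0.  -94.8] pos [ 0.3604 -0.3511  0.2223] j [ 0.86  0.05 -0.18  1.81  0.01  1.29  0.31] t 0.6
```

Call:
servo_tool([
  {"tx": 24.5,"ty": -1.5,"tz": 0,"ax": 0,"ay": 0,"az": -43,"jaw": 8.7},
  {"tx": 24.5,"ty": -1.5,"tz": 0,"ax": 0,"ay": 0,"az": -43,"jaw": 8.7},
  {"tx": 24.5,"ty": -1.5,"tz": 0,"ax": 0,"ay": 0,"az": -43,"jaw": 8.7},
  {"tx": 24.5,"ty": -1.5,"tz": 0,"ax": 0,"ay": 0,"az": -43,"jaw": 8.7},
  {"tx": 24.5,"ty": -1.5,"tz": 0,"ax": 0,"ay": 0,"az": -43,"jaw": 8.7},
])

```text
clock: 1.1
tool_pos: [0.4367, -0.1174, 0.2225]
tool_rot: [1.762, 2.601, -0.0]
contact_force: [0.1, 1.1, 0.1]
grip_width: 0.0873
```

```bash
python3 -c "
from h import *
goto([.435,-.117,.17],163.5)"
```

```text
t cm [ 0.1  -0.15  5.25] a deg [ -0.    0.  -51.7] pos [ 0.4367 -0.1174  0.2225] j [ 0.62 -0.05 -0.43  1.9  -0.02  1.29  0.57] t 1.1
```

Call:
servo_tool([
  {"tx": 0.1,"ty": -0.1,"tz": 0,"ax": 0,"ay": 0,"az": -42,"jaw": 8.7},
  {"tx": 0.1,"ty": -0.1,"tz": 0,"ax": 0,"ay": 0,"az": -42,"jaw": 8.7},
  {"tx": 0.1,"ty": -0.1,"tz": 0,"ax": 0,"ay": 0,"az": -42,"jaw": 8.7},
  {"tx": 0.1,"ty": -0.1,"tz": 0,"ax": 0,"ay": 0,"az": -42,"jaw": 8.7},
  {"tx": 0.1,"ty": -0.1,"tz": 0,"ax": 0,"ay": 0,"az": -42,"jaw": 8.7},
])

```text
clock: 1.6
tool_pos: [0.4351, -0.1191, 0.2223]
tool_rot: [-0.714, -3.059, -0.0]
contact_force: [-0.1, 0.2, -0.1]
grip_width: 0.0874
```

Call:
servo_tool([
  {"tx": 0,"ty": 0,"tz": 5,"ax": 0,"ay": 0,"az": -9.7,"jaw": 8.7},
  {"tx": 0,"ty": 0,"tz": 5,"ax": 0,"ay": 0,"az": -9.7,"jaw": 8.7},
  {"tx": 0,"ty": 0,"tz": 5,"ax": 0,"ay": 0,"az": -9.7,"jaw": 8.7},
])

```text
clock: 1.9
tool_pos: [0.4347, -0.119, 0.1726]
tool_rot: [-0.467, -3.104, -0.001]
contact_force: [0.2, -0.6, -0.2]
grip_width: 0.0868
```

```bash
python3 - <<'E'
from h import *
goto([.435,-.117,.17],163.5)
c=camera_params("wrist");i=snapshot("wrist");cv2.imwrite("pics/w1.png",i)
print(c)
E
```

```text
t cm [0.03 0.2  0.26] a deg [ 0.  -0.1 -0.6] pos [ 0.4347 -0.119   0.1726] j [ 0.59 -0.02 -0.41  1.97 -0.01  1.19  1.45] t 1.9
{'K': array([[309.28386445,   0.        , 252.43954445],
       [  0.        , 309.28386445, 192.54816223],
       [  0.        ,   0.        ,   1.        ]]), 'k1': 0.023744768038010858, 'R': array([[ 2.94569930e-01,  9.55629905e-01,  2.04398938e-04],
       [ 9.14163847e-01, -2.81850456e-01,  2.91315605e-01],
       [ 2.78447514e-01, -8.56259633e-02, -9.56626979e-01]]), 't': array([-0.01342391, -0.45185324,  0.21348263])}
```

View pics/w1.png

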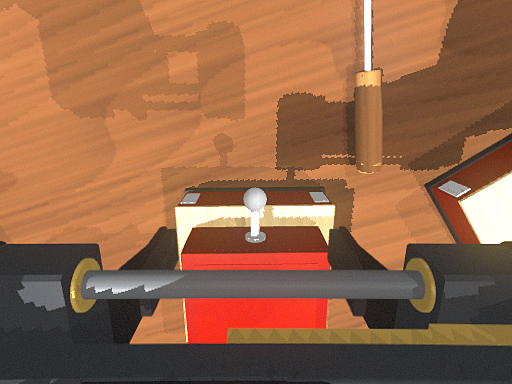

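The wrist view shows the ball at (255,199), with its stem running squarely to the hood.

```bash
python3 - <<'E'
from h import *
c=camera_params("wrist");b=onz(c,(255,199),.087);print(b)
goto([b[0],b[1],.0695],163.5)
E
```

```text
[ 0.4376627  -0.11851363  0.087     ]
t cm [-0.17  0.12 10.42] a deg [ 0.   0.  -0.6] pos [ 0.4356 -0.1192  0.1737] j [ 0.59 -0.02 -0.41  1.97 -0.01  1.19  1.45] t 1.95
```

Call:
servo_tool([
  {"tx": -0.1,"ty": 0.1,"tz": 3,"ax": 0,"ay": 0,"az": -0.6,"jaw": 8.7},
  {"tx": -0.1,"ty": 0.1,"tz": 6,"ax": 0,"ay": 0,"az": -0.6,"jaw": 8.7},
  {"tx": -0.1,"ty": 0.1,"tz": 8.5,"ax": 0,"ay": 0,"az": -0.6,"jaw": 8.7},
  {"tx": -0.1,"ty": 0.1,"tz": 10.3,"ax": 0,"ay": 0,"az": -0.6,"jaw": 8.7},
  {"tx": -0.1,"ty": 0.1,"tz": 10.3,"ax": 0,"ay": 0,"az": -0.6,"jaw": 4},
])

```text
clock: 2.45
tool_pos: [0.4363, -0.1185, 0.0693]
tool_rot: [-0.451, -3.108, -0.001]
contact_force: [-0.5, 0.4, 0.5]
grip_width: 0.084
```

Call:
servo_tool([
  {"tx": 0,"ty": 0,"tz": 0,"ax": 0,"ay": 0,"az": 0,"jaw": 1.0},
  {"tx": 0,"ty": 0,"tz": 0,"ax": 0,"ay": 0,"az": 0,"jaw": 1.0},
  {"tx": 0,"ty": 0,"tz": 0,"ax": 0,"ay": 0,"az": 0,"jaw": 1.0},
  {"tx": 0,"ty": 0,"tz": 0,"ax": 0,"ay": 0,"az": 0,"jaw": 1.0},
  {"tx": 0,"ty": 0,"tz": 0,"ax": 0,"ay": 0,"az": 0,"jaw": 1.0},
])

```text
clock: 2.95
tool_pos: [0.4368, -0.1187, 0.07]
tool_rot: [0.447, 3.109, -0.0]
contact_force: [-0.4, 0.4, -0.2]
grip_width: 0.0467
```

```bash
python3 - <<'E'
from h import *
s=sense();print(s["contact_force"],s["grip_width"])
p0=s["tool_pos"];goto(p0,163.5)
b=p0+[0,0,pinch_z];print("ball",b)
th0=np.arctan2(27,166)
for d in range(10,91,10):
    t=th0+np.radians(d); print(d,"tx",-100*(.166-.168*np.cos(t)),"tz",-100*(.168*np.sin(t)-.027))
E
```

```text
[-0.44431227  0.36908123 -0.16919485] 0.04667624360704576
t cm [0. 0. 0.] a deg [-0.   0.   0.1] pos [ 0.4368 -0.1187  0.07  ] j [ 0.57  0.11 -0.42  2.09  0.05  0.96  1.41] t 2.95
ball [ 0.43680817 -0.11868525  0.08871957]
10 tx -0.7381730621122989 tz -2.8355619581484266
20 tx -1.9403901010251579 tz -5.505841675896438
30 tx -3.588031968597827 tz -7.9267910466785745
40 tx -5.6310359004311294 tz -10.02485074892312
50 tx -8.007326255866175 tz -11.736272300246808
60 tx -10.644700654914017 tz -13.009055022833756
70 tx -13.463023811035418 tz -13.804526057717299
80 tx -16.376662401271965 tz -14.09851542003026
90 tx -19.297086991431588 tz -13.88209039176456
```

Call:
servo_tool([
  {"tx": 0,"ty": 0,"tz": 0,"ax": 0,"ay": 0,"az": 0,"jaw": 1.0},
  {"tx": 0,"ty": 0,"tz": 0,"ax": 0,"ay": 0,"az": 0,"jaw": 1.0},
  {"tx": 0,"ty": 0,"tz": 0,"ax": 0,"ay": 0,"az": 0,"jaw": 1.0},
  {"tx": 0,"ty": 0,"tz": 0,"ax": 0,"ay": 0,"az": 0,"jaw": 1.0},
  {"tx": 0,"ty": 0,"tz": 0,"ax": 0,"ay": 0,"az": 0,"jaw": 1.0},
])

```text
clock: 3.45
tool_pos: [0.4367, -0.1178, 0.0695]
tool_rot: [-0.446, -3.11, -0.001]
contact_force: [0.7, 4.3, 0.6]
grip_width: 0.0178
```

Call:
servo_tool([
  {"tx": -0.23,"ty": 0,"tz": -1.15,"ax": 0,"ay": 0,"az": 0,"jaw": 1.0},
  {"tx": -0.54,"ty": 0,"tz": -2.28,"ax": 0,"ay": 0,"az": 0,"jaw": 1.0},
  {"tx": -0.92,"ty": 0,"tz": -3.39,"ax": 0,"ay": 0,"az": 0,"jaw": 1.0},
  {"tx": -1.39,"ty": 0,"tz": -4.47,"ax": 0,"ay": 0,"az": 0,"jaw": 1.0},
  {"tx": -1.94,"ty": 0,"tz": -5.5,"ax": 0,"ay": 0,"az": 0,"jaw": 1.0},
])

```text
clock: 3.95
tool_pos: [0.4554, -0.1233, 0.1252]
tool_rot: [-0.446, -3.11, -0.001]
contact_force: [1.6, 4.6, -3.5]
grip_width: 0.0179
```

Call:
servo_tool([
  {"tx": -0.75,"ty": 0,"tz": -1.26,"ax": 0,"ay": 0,"az": 0,"jaw": 1.0},
  {"tx": -1.65,"ty": 0,"tz": -2.43,"ax": 0,"ay": 0,"az": 0,"jaw": 1.0},
  {"tx": -2.61,"ty": 0,"tz": -3.52,"ax": 0,"ay": 0,"az": 0,"jaw": 1.0},
  {"tx": -3.69,"ty": 0,"tz": -4.52,"ax": 0,"ay": 0,"az": 0,"jaw": 1.0},
  {"tx": -4.82,"ty": 0,"tz": -5.44,"ax": 0,"ay": 0,"az": 0,"jaw": 1.0},
])

```text
clock: 4.45
tool_pos: [0.5018, -0.137, 0.1795]
tool_rot: [-0.446, -3.109, -0.001]
contact_force: [4.4, 3.7, -6.9]
grip_width: 0.0178
```

```bash
python3 - <<'E'
from h import *
cv2.imwrite("pics/s1.png",snapshot("side")[80:280,150:450])
E
```

```text
(no output)
```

View pics/s1.png

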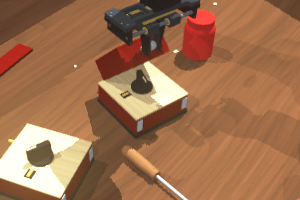

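The side view shows the cover about half raised, with the ball held between the fingers.

Call:
servo_tool([
  {"tx": -2.26,"ty": 0,"tz": -1.3,"ax": 0,"ay": 0,"az": 0,"jaw": 1.0},
  {"tx": -4.7,"ty": 0,"tz": -2.2,"ax": 0,"ay": 0,"az": 0,"jaw": 1.0},
  {"tx": -7.26,"ty": 0,"tz": -2.75,"ax": 0,"ay": 0,"az": 0,"jaw": 1.0},
  {"tx": -9.8,"ty": 0,"tz": -2.9,"ax": 0,"ay": 0,"az": 0,"jaw": 1.0},
  {"tx": -11.5,"ty": 0,"tz": -2.8,"ax": 0,"ay": 0,"az": 0,"jaw": 1.0},
])

```text
clock: 5.0
tool_pos: [0.6143, -0.1703, 0.2092]
tool_rot: [0.446, 3.106, 0.0]
contact_force: [1.9, 3.2, 7.5]
grip_width: 0.0177
```

Call:
servo_tool([
  {"tx": 0,"ty": 0,"tz": 0,"ax": 0,"ay": 0,"az": 0,"jaw": 5.0},
  {"tx": 0,"ty": 0,"tz": 0,"ax": 0,"ay": 0,"az": 0,"jaw": 5.0},
  {"tx": 0,"ty": 0,"tz": 0,"ax": 0,"ay": 0,"az": 0,"jaw": 5.0},
  {"tx": 0,"ty": 0,"tz": 0,"ax": 0,"ay": 0,"az": 0,"jaw": 5.0},
  {"tx": 0,"ty": 0,"tz": -2,"ax": 0,"ay": 0,"az": 0,"jaw": 5.0},
])

```text
clock: 5.5
tool_pos: [0.6098, -0.1701, 0.2245]
tool_rot: [-0.446, -3.105, -0.0]
contact_force: [0.2, 0.0, 0.1]
grip_width: 0.0473
```

Call:
servo_tool([
  {"tx": 1,"ty": 0,"tz": -3,"ax": 0,"ay": 0,"az": 0,"jaw": 5.0},
  {"tx": 3,"ty": 0,"tz": -3,"ax": 0,"ay": 0,"az": 0,"jaw": 5.0},
  {"tx": 6,"ty": 0,"tz": -3,"ax": 0,"ay": 0,"az": 0,"jaw": 5.0},
  {"tx": 9,"ty": 0,"tz": -3,"ax": 0,"ay": 0,"az": 0,"jaw": 5.0},
  {"tx": 14,"ty": 0,"tz": -3,"ax": 0,"ay": 0,"az": 0,"jaw": 5.0},
])

```text
clock: 6.0
tool_pos: [0.4767, -0.1307, 0.2565]
tool_rot: [-0.447, -3.11, -0.0]
contact_force: [0.5, -0.1, 2.1]
grip_width: 0.0501
```

```bash
python3 - <<'E'
from h import *
goto([.526,-.144,.2],163.5)
cv2.imwrite("pics/w2.png",snapshot("wrist"));c=camera_params("wrist")
np.savez("w2.npz",**c)
E
```

```text
t cm [-5.1   0.11  5.65] a deg [ 0.  -0.   0.1] pos [ 0.4767 -0.1307  0.2565] j [ 0.59  0.02 -0.41  1.76  0.01  1.36  1.46] t 6.0
```

View pics/w2.png

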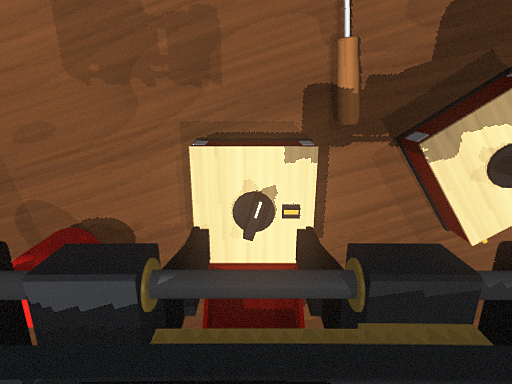

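The wrist view shows the cover swung back and the dial at (254,212). The mark is at (291,211), and the pale pointer line runs from about (256,217) to (261,202), toward the front.

```bash
python3 - <<'E'
from h import *
c=dict(np.load("w2.npz"));i=cv2.imread("pics/w2.png")
g=i.min(2);m=np.zeros_like(g);m[195:225,245:270]=1
m=((g>110)&(m>0)).astype(np.uint8)
n,l,st,ce=cv2.connectedComponentsWithStats(m);print(st[1:],ce[1:])
k=1+np.argmax(st[1:,4]);ys,xs=np.where(l==k);print(np.c_[xs,ys].tolist())
P=np.array([onz(c,p,.096)[:2] for p in np.c_[xs,ys]])
vx,vy,_,_=cv2.fitLine(P.astype(np.float32),2,0,.01,.01).ravel();b=np.degrees(np.arctan2(vy,vx))
print("line bearing",b,"value deg",163.5-b, P.mean(0), "skirt",onz(c,(254,212),.066),"mark",onz(c,(291,211),.06))
cv2.imwrite("pics/w2c.png",cv2.resize(i[185:250,215:310],None,fx=6,fy=6,interpolation=2))
E
```

```text
[[267 195   3   3   4]
 [254 202   8  16  46]] [[268.25       195.75      ]
 [257.7173913  209.41304348]]
[[259, 202], [260, 202], [261, 202], [259, 203], [260, 203], [261, 203], [259, 204], [260, 204], [261, 204], [258, 205], [259, 205], [260, 205], [258, 206], [259, 206], [260, 206], [258, 207], [259, 207], [260, 207], [257, 208], [258, 208], [259, 208], [257, 209], [258, 209], [259, 209], [257, 210], [258, 210], [256, 211], [257, 211], [258, 211], [256, 212], [257, 212], [258, 212], [256, 213], [257, 213], [255, 214], [256, 214], [257, 214], [255, 215], [256, 215], [257, 215], [254, 216], [255, 216], [256, 216], [254, 217], [255, 217], [256, 217]]
line bearing -35.082153 value deg 198.58215 [ 0.50509061 -0.13398826] skirt [ 0.51752624 -0.14181661  0.066     ] mark [ 0.53120626 -0.09825136  0.06      ]
```

View pics/w2c.png

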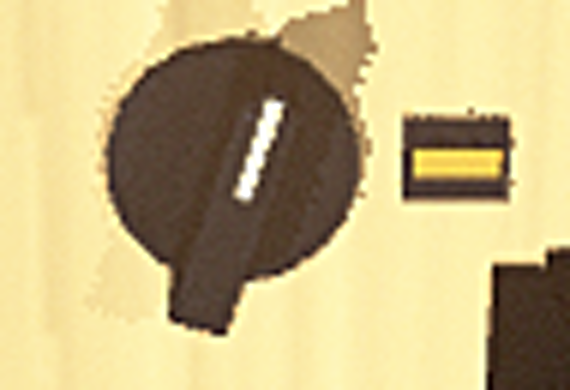

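```bash
python3 - <<'E'
from h import *
c=camera_params("wrist");s=sense()["tool_pos"];i=snapshot("wrist");print(s,sense()["tool_pos"])
cv2.imwrite("pics/w3.png",i)
sub=i[150:260,185:330];hsv=cv2.cvtColor(sub,cv2.COLOR_BGR2HSV)
m=(hsv[...,2]<90).astype(np.uint8);n,l,st,ce=cv2.connectedComponentsWithStats(m)
for k in range(1,n):
    if st[k,4]>60: print("dark",st[k]+[185,150,0,0,0],ce[k]+[185,150])
m=((hsv[...,0]>18)&(hsv[...,0]<30)&(hsv[...,1]>150)&(hsv[...,2]>150)).astype(np.uint8);n,l,st,ce=cv2.connectedComponentsWithStats(m)
for k in range(1,n):
    if st[k,4]>20:
        p=ce[k]+[185,150];w=onz(c,p,.06);print("brass",p,st[k],w,"axis",w[:2]-.046*np.array([.284,.959]))
E
```

```text
[ 0.46844482 -0.12802257  0.25550861] [ 0.47184253 -0.12929311  0.2564565 ]
dark [190 150 140  57 888] [281.23986486 159.03828829]
dark [296 198  34  62 995] [311.43517588 242.05929648]
dark [ 233  200   41   49 1187] [252.74978939 221.57118787]
dark [282 213  18  13 149] [290.36241611 218.51677852]
dark [185 227  25  33 712] [197.28230337 244.58005618]
brass [290.77419355 219.62903226] [99 68 15  5 62] [ 0.54218944 -0.10134449  0.06      ] axis [ 0.52912544 -0.14545849]
```

```bash
python3 - <<'E'
from h import *
goto([.527,-.1445,.15],145)
E
```

```text
t cm [-5.75  0.12 10.63] a deg [-0.2 -0.1 18.6] pos [ 0.4718 -0.1293  0.2565] j [ 0.59  0.01 -0.41  1.77  0.01  1.36  1.46] t 6.1
```

Call:
servo_tool([
  {"tx": -3,"ty": 0,"tz": 3,"ax": 0,"ay": 0,"az": 8,"jaw": 5},
  {"tx": -5.7,"ty": 0.1,"tz": 7,"ax": 0,"ay": 0,"az": 16,"jaw": 5},
  {"tx": -5.7,"ty": 0.1,"tz": 10,"ax": 0,"ay": 0,"az": 18.6,"jaw": 5},
  {"tx": -5.7,"ty": 0.1,"tz": 10.6,"ax": 0,"ay": 0,"az": 18.6,"jaw": 5},
  {"tx": -5.7,"ty": 0.1,"tz": 10.6,"ax": 0,"ay": 0,"az": 18.6,"jaw": 5},
])

```text
clock: 6.6
tool_pos: [0.5316, -0.1455, 0.1506]
tool_rot: [-0.94, -2.996, 0.0]
contact_force: [0.7, 0.5, 0.6]
grip_width: 0.0502
```

Call:
servo_tool([
  {"tx": 0,"ty": 0,"tz": 0,"ax": 0,"ay": 0,"az": 0,"jaw": 5},
  {"tx": 0,"ty": 0,"tz": 0,"ax": 0,"ay": 0,"az": 0,"jaw": 5},
  {"tx": 0,"ty": 0,"tz": 0,"ax": 0,"ay": 0,"az": 0,"jaw": 5},
])

```text
clock: 6.9
tool_pos: [0.533, -0.1459, 0.1525]
tool_rot: [0.942, 2.994, -0.0]
contact_force: [-0.1, 0.0, -0.4]
grip_width: 0.05
```

```bash
python3 - <<'E'
from h import *
goto([.527,-.1445,.072],145)
c=camera_params("wrist");i=snapshot("wrist");cv2.imwrite("pics/w4.png",i);np.savez("w4.npz",**c)
cv2.imwrite("pics/sc.png",snapshot("side")[60:240,180:420])
cv2.imwrite("pics/j.png",np.vstack([i,cv2.resize(snapshot("side")[70:230,190:403],(512,384))])[:,:])
E
python3 -c "
import cv2;i=cv2.imread('pics/j.png');cv2.imwrite('pics/j.png',cv2.resize(i,(400,600)))"
```

```text
t cm [ 0.59 -0.24  8.05] a deg [0.  0.1 0.1] pos [ 0.533  -0.1459  0.1525] j [ 0.54  0.21 -0.4   1.78  0.09  1.17  1.07] t 6.9
```

View pics/j.png

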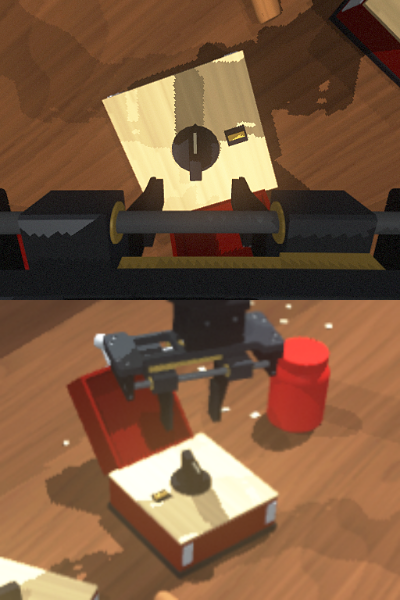

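The cover is propped open and the bar runs along the tool's x axis. The skirt is near (250,191) in full-size pixels, and the brass mark is near (302,173).

```bash
python3 - <<'E'
from h import *
c=dict(np.load("w4.npz"));i=cv2.imread("pics/w4.png");hsv=cv2.cvtColor(i,cv2.COLOR_BGR2HSV)
print("skirt",onz(c,(250,191),.066))
s=hsv[150:195,280:325]
m=((s[...,0]>18)&(s[...,0]<30)&(s[...,1]>170)&(s[...,2]>100)).astype(np.uint8)
n,l,st,ce=cv2.connectedComponentsWithStats(m);k=1+np.argmax(st[1:,4]);p=ce[k]+[280,150];w=onz(c,p,.06)
print(p,st[k],w,w[:2]-.046*np.array([.284,.959]))
g=i.min(2)[150:215,235:265]
m=(g>90).astype(np.uint8);n,l,st,ce=cv2.connectedComponentsWithStats(m)
for k in range(1,n): print("pale",st[k],ce[k]+[235,150])
goto([.527,-.1445,.072],145)
E
```

```text
skirt [ 0.52730534 -0.14533402  0.066     ]
[307.5 169. ] [27 19  2  1  2] [ 0.54070922 -0.09549168  0.06      ] [ 0.52764522 -0.13960568]
pale [24  0  6 14 58] [262.24137931 156.06896552]
pale [13  8  1  1  1] [248. 158.]
pale [ 7 11  1  1  1] [242. 161.]
pale [18 10  1  1  1] [253. 160.]
pale [13 20  4 27 91] [249.25274725 183.7032967 ]
t cm [ 0.54 -0.22  7.97] a deg [0.  0.1 0.1] pos [ 0.5326 -0.1457  0.1517] j [ 0.54  0.21 -0.4   1.78  0.09  1.17  1.07] t 7.05
```

Call:
servo_tool([
  {"tx": 0.5,"ty": -0.2,"tz": 2,"ax": 0,"ay": 0,"az": 0,"jaw": 5},
  {"tx": 0.5,"ty": -0.2,"tz": 4,"ax": 0,"ay": 0,"az": 0,"jaw": 5},
  {"tx": 0.5,"ty": -0.2,"tz": 6,"ax": 0,"ay": 0,"az": 0,"jaw": 5},
  {"tx": 0.5,"ty": -0.2,"tz": 7.5,"ax": 0,"ay": 0,"az": 0,"jaw": 5},
  {"tx": 0.5,"ty": -0.2,"tz": 7.9,"ax": 0,"ay": 0,"az": 0,"jaw": 5},
])

```text
clock: 7.55
tool_pos: [0.5262, -0.1442, 0.0704]
tool_rot: [-0.942, -2.994, -0.0]
contact_force: [-1.1, -0.5, -0.1]
grip_width: 0.0498
```

Call:
servo_tool([
  {"tx": 0,"ty": 0,"tz": 0,"ax": 0,"ay": 0,"az": 0,"jaw": 0.8},
  {"tx": 0,"ty": 0,"tz": 0,"ax": 0,"ay": 0,"az": 0,"jaw": 0.8},
  {"tx": 0,"ty": 0,"tz": 0,"ax": 0,"ay": 0,"az": 0,"jaw": 0.8},
  {"tx": 0,"ty": 0,"tz": 0,"ax": 0,"ay": 0,"az": 0,"jaw": 0.8},
  {"tx": 0,"ty": 0,"tz": 0,"ax": 0,"ay": 0,"az": 0,"jaw": 0.8},
])

```text
clock: 8.05
tool_pos: [0.5274, -0.1445, 0.0724]
tool_rot: [0.943, 2.996, -0.0]
contact_force: [-0.2, -0.4, 0.2]
grip_width: 0.0181
```

Call:
servo_tool([
  {"tx": 0,"ty": 0,"tz": 0,"ax": 0,"ay": 0,"az": 0,"jaw": 0.8},
  {"tx": 0,"ty": 0,"tz": 0,"ax": 0,"ay": 0,"az": 0,"jaw": 0.8},
])

```text
clock: 8.25
tool_pos: [0.5274, -0.1443, 0.0722]
tool_rot: [0.943, 2.996, 0.0]
contact_force: [-0.5, -0.3, 1.3]
grip_width: 0.0119
```

```bash
python3 - <<'E'
from h import *
goto([.527,-.145,.072],73.5);s=sense();print(s["contact_force"],s["moment"],s["grip_width"])
E
```

```text
t cm [-0.   -0.08  0.02] a deg [ 0.   0.  71.6] pos [ 0.5274 -0.1443  0.0722] j [ 0.53  0.29 -0.4   1.87  0.13  1.01  1.04] t 8.25
[-0.48489083 -0.33313937  1.34412766] [ 0.10702244 -0.12990579  0.07424739] 0.011948326094538364
```

Gripped at 11.9 mm, so the bar is in the jaws. Next I turn it +71.5°.

Call:
servo_tool([
  {"tx": 0,"ty": 0,"tz": 0,"ax": 0,"ay": 0,"az": 6,"jaw": 0.8},
  {"tx": 0,"ty": 0,"tz": 0,"ax": 0,"ay": 0,"az": 13,"jaw": 0.8},
  {"tx": 0,"ty": 0,"tz": 0,"ax": 0,"ay": 0,"az": 20,"jaw": 0.8},
  {"tx": 0,"ty": 0,"tz": 0,"ax": 0,"ay": 0,"az": 27,"jaw": 0.8},
  {"tx": 0,"ty": 0,"tz": 0,"ax": 0,"ay": 0,"az": 34,"jaw": 0.8},
])

```text
clock: 8.75
tool_pos: [0.5276, -0.1442, 0.0722]
tool_rot: [1.784, 2.585, 0.001]
contact_force: [1.4, 1.4, 0.9]
grip_width: 0.0117
```

Call:
servo_tool([
  {"tx": 0,"ty": 0,"tz": 0,"ax": 0,"ay": 0,"az": 8,"jaw": 0.8},
  {"tx": 0,"ty": 0,"tz": 0,"ax": 0,"ay": 0,"az": 16,"jaw": 0.8},
  {"tx": 0,"ty": 0,"tz": 0,"ax": 0,"ay": 0,"az": 24,"jaw": 0.8},
  {"tx": 0,"ty": 0,"tz": 0,"ax": 0,"ay": 0,"az": 32,"jaw": 0.8},
  {"tx": 0,"ty": 0,"tz": 0,"ax": 0,"ay": 0,"az": 37.5,"jaw": 0.8},
])

```text
clock: 9.25
tool_pos: [0.528, -0.1442, 0.0722]
tool_rot: [2.52, 1.874, 0.002]
contact_force: [3.2, 1.0, -0.2]
grip_width: 0.0118
```

Call:
servo_tool([
  {"tx": 0,"ty": 0,"tz": 0,"ax": 0,"ay": 0,"az": 0,"jaw": 0.8},
  {"tx": 0,"ty": 0,"tz": 0,"ax": 0,"ay": 0,"az": 0,"jaw": 0.8},
  {"tx": 0,"ty": 0,"tz": 0,"ax": 0,"ay": 0,"az": 0,"jaw": 0.8},
])

```text
clock: 9.55
tool_pos: [0.5279, -0.1442, 0.0722]
tool_rot: [2.513, 1.884, 0.002]
contact_force: [4.3, 0.8, -0.9]
grip_width: 0.0115
```

```bash
python3 - <<'E'
from h import *
goto([.527,-.145,.072],73.5);s=sense();print(s["contact_force"],s["moment"],s["grip_width"])
E
```

```text
t cm [-0.11 -0.07  0.02] a deg [ 0.1 -0.   0.2] pos [ 0.5279 -0.1442  0.0722] j [ 0.38  0.27 -0.22  1.88  0.07  1.   -0.16] t 9.55
[ 4.33950294  0.84706695 -0.9132356 ] [ 0.22461073 -1.14243853  0.05594611] 0.011543470510102608
```

Call:
servo_tool([
  {"tx": 0,"ty": 0,"tz": 0,"ax": 0,"ay": 0,"az": 0,"jaw": 5},
  {"tx": 0,"ty": 0,"tz": 0,"ax": 0,"ay": 0,"az": 0,"jaw": 5},
  {"tx": 0,"ty": 0,"tz": 0,"ax": 0,"ay": 0,"az": 0,"jaw": 5},
  {"tx": 0,"ty": 0,"tz": 0,"ax": 0,"ay": 0,"az": 0,"jaw": 5},
  {"tx": 0,"ty": 0,"tz": -0.5,"ax": 0,"ay": 0,"az": 0,"jaw": 5},
])

```text
clock: 10.05
tool_pos: [0.5265, -0.1444, 0.0765]
tool_rot: [-2.515, -1.88, 0.002]
contact_force: [-0.1, 0.3, 0.8]
grip_width: 0.0433
```

Call:
servo_tool([
  {"tx": 0,"ty": 0,"tz": -2,"ax": 0,"ay": 0,"az": 0,"jaw": 5},
  {"tx": 0,"ty": 0,"tz": -5,"ax": 0,"ay": 0,"az": 0,"jaw": 5},
  {"tx": 0,"ty": 0,"tz": -8,"ax": 0,"ay": 0,"az": 0,"jaw": 5},
  {"tx": 0,"ty": 3,"tz": -11,"ax": 0,"ay": 0,"az": 0,"jaw": 5},
  {"tx": 0,"ty": 3,"tz": -13,"ax": 0,"ay": 0,"az": 0,"jaw": 5},
])

```text
clock: 10.55
tool_pos: [0.5583, -0.1537, 0.2097]
tool_rot: [2.514, 1.879, 0.004]
contact_force: [-0.4, 0.6, -0.2]
grip_width: 0.0502
```

```bash
python3 - <<'E'
from h import *
goto([.44,-.12,.2],73.5)
E
```

```text
t cm [ -0.12 -12.31   0.92] a deg [ 0.2 -0.   0. ] pos [ 0.5583 -0.1537  0.2097] j [ 0.38  0.21 -0.22  1.65  0.05  1.28 -0.13] t 10.55
```

Call:
servo_tool([
  {"tx": 0,"ty": -3,"tz": 0,"ax": 0,"ay": 0,"az": 0,"jaw": 5},
  {"tx": 0,"ty": -7,"tz": 0,"ax": 0,"ay": 0,"az": 0,"jaw": 5},
  {"tx": 0,"ty": -10,"tz": 0,"ax": 0,"ay": 0,"az": 0,"jaw": 5},
  {"tx": 0,"ty": -12,"tz": 0,"ax": 0,"ay": 0,"az": 0,"jaw": 5},
  {"tx": 0,"ty": -12,"tz": 0,"ax": 0,"ay": 0,"az": 0,"jaw": 5},
])

```text
clock: 11.05
tool_pos: [0.439, -0.1185, 0.2076]
tool_rot: [2.516, 1.881, -0.001]
contact_force: [0.0, 0.4, -0.9]
grip_width: 0.0505
```

Call:
servo_tool([
  {"tx": 0,"ty": 0,"tz": 0,"ax": 0,"ay": 0,"az": 0,"jaw": 5},
  {"tx": 0,"ty": 0,"tz": 0,"ax": 0,"ay": 0,"az": 0,"jaw": 5},
  {"tx": 0,"ty": 0,"tz": 0,"ax": 0,"ay": 0,"az": 0,"jaw": 5},
])

```text
clock: 11.35
tool_pos: [0.4414, -0.1191, 0.2069]
tool_rot: [-2.516, -1.881, -0.0]
contact_force: [1.1, -0.0, -1.3]
grip_width: 0.0497
```

```bash
python3 - <<'E'
from h import *
s=sense();print(s["tool_pos"],s["contact_force"])
t=snapshot("side")[60:300,110:430];w=snapshot("wrist")
cv2.imwrite("pics/f.png",np.vstack([cv2.resize(t,(400,300)),cv2.resize(w,(400,300))]))
E
```

```text
[ 0.44144344 -0.11909108  0.20687218] [ 1.0577506  -0.03662118 -1.30580709]
```

View pics/f.png

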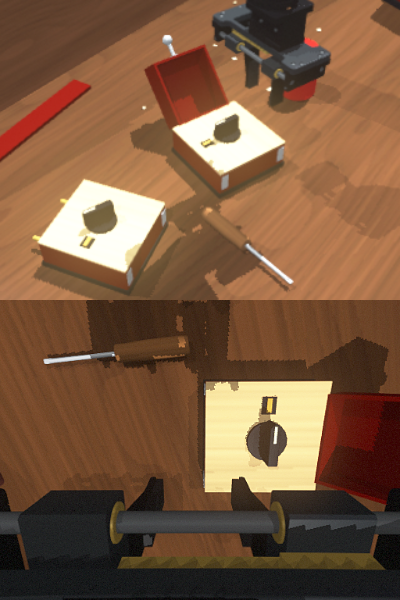

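The cover is propped open and the dial bar points at the brass mark, with the line running from about (276,440) toward the mark at (270,405). The gripper is clear of everything, so I'm handing in.

```bash
python3 -c "
from workcell import *
print(finish_job())"
```

```text
the job is handed in; nothing more can be done
None
```

The job is handed in after about 11.5 s on the robot's clock. I lifted the cover by its ball pull, and it swung back onto its rests. I then gripped the dial bar and turned it about 71.5° clockwise to the brass mark, released it and backed off.

**Last checks:**
- **Cover and dial:** the final pictures show the cover propped open. The bar is parallel to the box edges and points at the brass mark. I judged both by eye there and did not measure them again.
- **Other box:** I never moved near it, and its dial looks unchanged by eye.
- **Gripper:** it hangs clear of everything, and the last wrist force reading was about 1–2 N.

**Problems and disagreements:**
- **Dial position:** two wrist-camera measurements, taken while the arm was still settling, disagreed by about 1 cm. A later one matched the top camera to about 1 mm.
- **Pull grip:** the fingers closed to 17.8 mm on the 20 mm ball, but the grip held.
- **Retreat slip:** the arm first moved 3 cm the wrong way, toward the cover, because of a sign error. I saw no contact force.
- **Refused moves:** two move calls were refused because they left out some fields, and the arm did not move.

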